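Press a shaft against the sprung plunger to its hard stop and hold it

ROBOT

A 7-joint arm with a two-finger parallel gripper is mounted at the origin on a cart in front of the work surface, level with it; the furniture and walls round the work are solid. World frame = base frame: x ahead of the robot, y to its left, z up, the work surface at z = 0. Lengths are in m, angles in degrees, forces in N, time in s.
With the tool pointing down it reaches from about 0.425 to 0.875 m from the base axis. Payload 4.7 kg.
Tool frame: the origin (TCP) lies on the centre line of the jaws, within the pads' length; the fingertips stand 19 mm ahead of it and the grasp point (between the pads) is the TCP; z points along the fingers, y is the line along which they close (so a half turn about z gives the same grasp; the last joint's range is limited). The gripper opens to 87 mm and grips with 3 to 60 N. Pads are 19 mm wide; open, the fingers measure 117 mm over their backs; the gripper's body (75 mm by 190 mm) begins 51 mm behind the grasp point.
Start: joints at [75.407, 18.392, -4.016, 83.108, 1.295, 78.541, -3.26], TCP at [0.173, -0.627, 0.242] pointing down, gripper open.
Joint ranges: [-163.93, 163.93], [-17.29, 119.83], [-79.2, 71.16], [3.27, 140.29], [-89.18, 269.18], [5.43, 117.66], [-154.24, 154.24]. Speed limits (degrees/s): [147.25, 147.25, 180, 180, 180, 180, 180].

INTERFACE

Orientations are given as [roll, pitch, yaw] about the fixed x, y, z axes, in that order (R = Rz(yaw) Ry(pitch) Rx(roll)).
In Python, from cell import env, imaging gives the robot as it stands.
- The arm moves only by the shell command python3 -m crank 'ROWS' [OPENING] [FORCE]. ROWS is JSON, a list of rows, each an object of numbers: "x", "y", "z": the shift along the tool's x, y, z in m; "turn": the turn about the tool's z in rad. In form: [{"x": .., "y": .., "z": .., "turn": ..}, ...]. A call has 1 to 12 rows; each row is the pose to reach, as a shift and turn from the pose commanded when the call began, along the tool's axes at that moment; what a row does not reach only later rows make up. A row lasts 1/8 s, in which the tool goes at most 62.5 mm and 10.7 degrees, less where a joint would pass 70% of its speed; a pose out of reach is approached as far as the arm can. A call with a gripper value outside its range is refused whole. OPENING is the finger opening in m, from 0 to 0.087, set as the call begins (- or left out, the last holds). The fingers move at their own pace and stop on an object; FORCE is the grip in N (left out, the last holds). Time passes only in rows, so rows that repeat a pose let the fingers close. It gives the time, the measured TCP pose, the force, the opening and the grip force at its end, in the units of the state.
- env.get_obs(): the state, without advancing time (a new reading comes with each control period).
- imaging.read_camera(name): name is "side" or "top" or "wrist"; returns the picture (420x560x3 uint8, red, green, blue); there is no depth.
- imaging.get_calibration(name): a dict with "camera_matrix" (3x3 intrinsics, pixels), "position" and "attitude" of the camera in the world. Camera axes: x right, y up, looking along -z (the intrinsics and any distortion apply to the point x, -y, -z); pixel columns grow to the right and rows downward; lengths in m; the calibration is good to about 2 mm. A picture is of the moment at which its call begins: read the wrist's pose just before it. get_calibration takes no time and is no camera call; for the wrist camera it gives the pose at the moment of the call.
- env.sign_off(): hands the job in; it is judged then, once.
The state is a dict: "time_s": time; "qpos": joint angles; "joint_velocities": joint speeds; "effort": joint torques, N m; "tool_pos": TCP position; "tool_rot": TCP orientation; "force": force on the tool from outside, world axes, zero at the start; "wrist_torque": the same for the moment, N m; "grip_width": finger opening in m; "grasp_force": force on a finger pad.
Only numpy, scipy, OpenCV 4.12 (cv2) and the standard library are available. Lean on these libraries where they do the work, as an engineer would, in place of code of your own. Each camera call takes 0.05 s, during which the arm holds its last target. There are 200 camera calls.

TASK

Lift the turned shaft out of its rest and lay it in the V channel of the stop fixture, thinner end towards the sprung plunger. Push it along the channel so the thin end passes through the slot and drives the plunger back, until the shaft's shoulder is hard against the stop plate. Do not ram it or disturb the other things on the table, and finish while still gripping the shaft and holding it pressed against the stop.

Things in the scene. Friction and masses are not known exactly. Their poses are not given: they have to be found in the camera images.
- shaft_centre (a point): centre of the loose turned steel shaft (about 0.19 kg), on its axis. 90 mm long overall; along its own +y axis: the 22 mm diameter middle runs from -25 to +27 mm of this point, then the thinner end, 12 mm diameter, 27 to 45 mm; on the -y side a thicker end, 16 mm diameter, -25 to -45 mm. +y points along the shaft to its thin end, z is up at the start. Grip it across the 22 mm middle. The shoulder is the step from 22 to 12 mm at +27 mm
- shaft_thin_end (a point): centre of the end face of the shaft's thin (12 mm) end, 45 mm along +y from shaft_centre
- rest: fixed low stand in which the shaft lies at the start: aluminium base 66 x 56 x 10 mm carrying a steel V channel 36 mm long, only 19 mm wide (narrower than the shaft), so fingers can pass down both sides of the shaft. Origin: centre of its underside; x along the channel. The axis of the lying shaft is 45 mm above the table, the channel's rims 39 mm, the base's top 10 mm
- fixture: the fixed stop fixture: aluminium base 140 x 60 x 10 mm with, along its own x axis (the pushing direction is +x), a 90 degree steel V channel 19 mm wide (x = -62 to -2 mm, rims 39 mm high, open at the top), then the stop plate, then a grey bracket (x = 36 to 60 mm, 59 mm high) with the plunger. Origin: centre of its underside on the table. A shaft lying in the channel has its axis at y = 0, 45 mm above the table; pressing it down into the channel adds friction along it
- stop_plate: hard stop of the fixture, a steel plate 6 mm thick, 40 mm wide, top 52 mm above the table, with an open-topped U slot 15 mm wide whose floor is 37 mm above the table; only the shaft's 12 mm end passes. The face that the shoulder meets is at x = +10 mm of the fixture. Its frame is the fixture's frame (same origin and axes)
- shaft_home (a point): point in the fixture's V channel where shaft_centre lies when the shoulder is against the stop plate: x = -17 mm, y = 0, z = 45 mm in the fixture's frame; axes as the fixture's (x is the pushing direction). The thin end meets the plunger when shaft_centre is still 10 mm short of here; with shaft_centre 20 mm short the shaft can be laid down freely from above
- plunger_tip (a point): front of the sprung plunger's brass nose (9 mm diameter), on the channel's axis, behind the slot
- plunger (a joint): how far the plunger is pushed back (m): 0 free, 0.010 when the shaft's shoulder is against the stop plate, 0.014 its own end of travel. Spring force 4 N at 0 and 0.5 N more per mm, so 9 N at the hard stop; it pushes the shaft back if it is let go
- flange: bystander: turned steel flange 66 mm across, 31 mm high, origin at its underside
- ring: bystander: ring gauge 52 mm across, 18 mm high, origin at its underside
- bushing: bystander: turned bushing 26 mm across, 25 mm high, origin at its underside
- v_block_0: bystander: light V block 45 x 44 x 36 mm, origin at its underside
- v_block_1: bystander: dark V block 45 x 44 x 36 mm, origin at its underside
There are look-alikes about, which are no part of the job. Leave any yellow look-alike of the rest alone.

How it is judged (in metres and radians):
On the way, in this order (a step that is already met when the one before it is completed fails the run):
1. the shaft is lifted clear of its rest (height (world z) of shaft_centre above 0.07 m and contact force between shaft and rest below 0.01 N), for 0.1 s.
2. the shaft lies along the fixture's channel, thin end towards the plunger, and has begun to push the plunger back (y of shaft_centre in the frame of fixture between -0.004 and 0.004 m and z of shaft_centre in the frame of fixture between 0.04 and 0.05 m and angle between the y axis of shaft_centre and the x axis of fixture, either way round below 0.1 rad and x of shaft_thin_end in the frame of shaft_home above 0.02 m and value of joint plunger above 0.002 m and contact force between shaft and plunger above 1 N), for 0.05 s.
At the end, for the whole second after the job is handed in: shaft in the channel (4 mm sideways, 5 mm in height, 0.1 rad), thin end to the plunger, centre within 5 mm of home; plunger back at least 8.5 mm and pressing over 3 N; shoulder on the stop plate with over 1 N; shaft still and gripped with over 3 N (y of shaft_centre in the frame of fixture between -0.004 and 0.004 m and z of shaft_centre in the frame of fixture between 0.04 and 0.05 m and angle between the y axis of shaft_centre and the x axis of fixture, either way round below 0.1 rad and x of shaft_thin_end in the frame of shaft_home above 0.02 m and value of joint plunger above 0.0085 m and contact force between shaft and stop_plate above 1 N and contact force between shaft and plunger above 3 N and contact force between the fingers and shaft above 3 N and linear speed of shaft below 0.02 m/s and distance between shaft_centre and shaft_home below 0.005 m); the arm keeps its last pose, push and grip.
It fails at once if the shaft is rammed against the stop plate (over 80 N) (contact force between shaft and stop_plate above 80 N).
It fails at once if a bystander is moved more than 15 mm (distance of any of flange, ring, bushing, v_block_0, v_block_1 from where it was at the start of the episode above 0.015 m).
It also fails if it takes over 48 s, if anything falls off the work surface, if the arm or the gripper's body presses on something with over 40 N, if the wrist force passes 120 N, or if a joint passes its speed limit or range.

## Working session

There is one attempt and no reset: what is moved stays moved. The work goes in short steps, Python scripts to look and compute and a shell command to move; the robot and the scene stay as the last step left them, time stands still between calls to the robot, and variables do not carry over. Pictures are saved under pics/ and viewed, at most 10 in all, crops included, and the job is handed in when it is done.

```bash
mkdir -p pics; python3 - <<'E'
from cell import env, imaging
import cv2,json
o=env.get_obs();print(o)
for n in ("top","side"):
    im=imaging.read_camera(n);cv2.imwrite(f"pics/{n}0.png",im[:,:,::-1]);print(n,imaging.get_calibration(n))
print(imaging.get_calibration("wrist"))
E
```

```text
{'time_s': 0.0, 'qpos': array([75.40759292, 18.43882277, -4.01697923, 83.17522776,  1.29611691,
       78.5416461 , -3.25953374]), 'joint_velocities': array([ 0.0422555 , -0.04433181, -0.06889072,  0.00735473,  0.00117476,
        0.02215871, -0.03830523]), 'effort': array([ 1.30228658e-03, -4.91284776e+01, -4.02877852e-01, -3.12528348e+01,
       -6.35669776e-02,  4.37085377e-02,  1.92159578e-04]), 'tool_pos': array([ 0.17243564, -0.62616481,  0.24046153]), 'tool_rot': array([-1.79889617e+02,  6.46621853e-03,  1.54042332e+01]), 'force': array([-0.39144686, -0.73956427,  0.20533975]), 'wrist_torque': array([ 0.02301837,  0.03723116, -0.03621248]), 'grasp_force': 0.0, 'grip_width': 0.08728650745319166}
top {'camera_matrix': array([[465.62358122,   0.        , 283.7710487 ],
       [  0.        , 465.62358122, 211.31343234],
       [  0.        ,   0.        ,   1.        ]]), 'position': array([ 0.29126892, -0.10269867,  1.51588663]), 'attitude': array([  8.81750107,   5.54210258, -90.28898495])}
side {'camera_matrix': array([[392.81640581,   0.        , 271.68539864],
       [  0.        , 392.81640581, 213.63668178],
       [  0.        ,   0.        ,   1.        ]]), 'position': array([ 0.29411769, -0.81678249,  0.8157318 ]), 'attitude': array([ 48.86618528,  -0.307441  , -14.96648588])}
{'camera_matrix': array([[342.22120451,   0.        , 283.22032961],
       [  0.        , 342.22120451, 203.98361775],
       [  0.        ,   0.        ,   1.        ]]), 'position': array([ 0.24105983, -0.60799473,  0.38273718]), 'attitude': array([-15.00753913,   0.07986248, -74.63062379])}
```

View pics/top0.png

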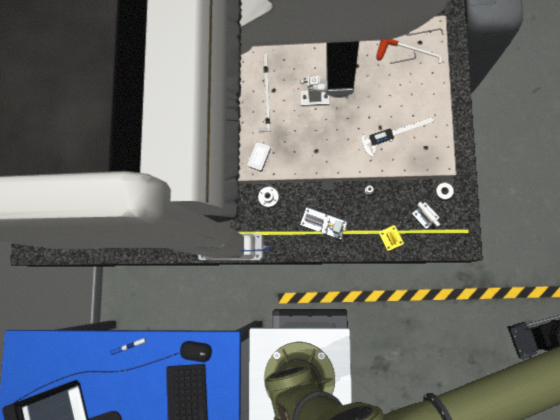

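View pics/side0.png

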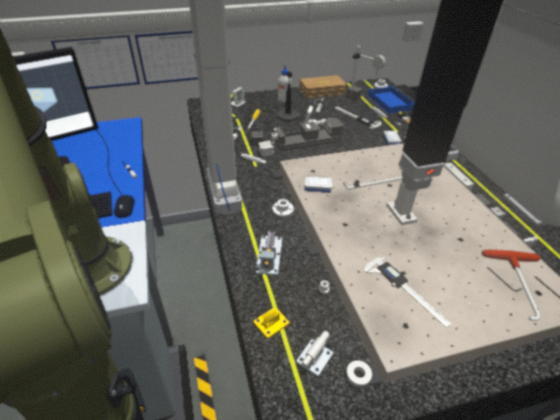

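Top view: the shaft is at about (427,213) on an aluminium rest. A yellow look-alike is at (391,237), and the fixture is at (324,222). The side view shows the same three at (318,345), (270,322) and (268,253). The aluminium rest carrying the loose steel shaft fits the description, so I'll confirm it in one enlarged crop.

```bash
cat > h.py <<'E'
import numpy as np
from scipy.spatial.transform import Rotation as R
def ray(c,px,z):
    K=c["camera_matrix"];d=np.linalg.inv(K)@[px[0],px[1],1.];d=R.from_euler('xyz',c["attitude"],degrees=True).apply([d[0],-d[1],-d[2]])
    p=c["position"];return p+d*(z-p[2])/d[2]
def proj(c,X):
    q=R.from_euler('xyz',c["attitude"],degrees=True).inv().apply(np.asarray(X)-c["position"]);u=c["camera_matrix"]@[q[0],-q[1],-q[2]];return u[:2]/u[2]
E
python3 - <<'E'
import cv2,numpy as np
from cell import imaging
from h import *
t=cv2.imread("pics/top0.png");s=cv2.imread("pics/side0.png")
a=cv2.resize(t[190:260,295:455],(800,350),interpolation=3)
b=cv2.resize(s[220:380,240:340],(400,640),interpolation=3)
b1=cv2.resize(s[225:280,240:298],(395,245)[::1],interpolation=3);b2=cv2.resize(s[322:380,290:345],(400,245),interpolation=3)
cv2.imwrite("pics/crop.png",np.vstack([a,np.hstack([b1,np.zeros((245,5,3),np.uint8),b2])]))
c=imaging.get_calibration("top");c2=imaging.get_calibration("side")
for n,p,z in(("shaft",(427,213),.045),("fix",(324,222),.02),("yellow",(391,237),.02)):
    print(n,ray(c,p,z))
print(ray(c2,(318,345),.045),ray(c2,(268,253),.03))
E
```

```text
shaft [ 0.50692613 -0.40945076  0.045     ]
fix [ 0.48761637 -0.08898944  0.02      ]
yellow [ 0.43596062 -0.29953856  0.02      ]
[ 0.51143518 -0.40693833  0.045     ] [ 0.47864784 -0.10389257  0.03      ]
```

View pics/crop.png

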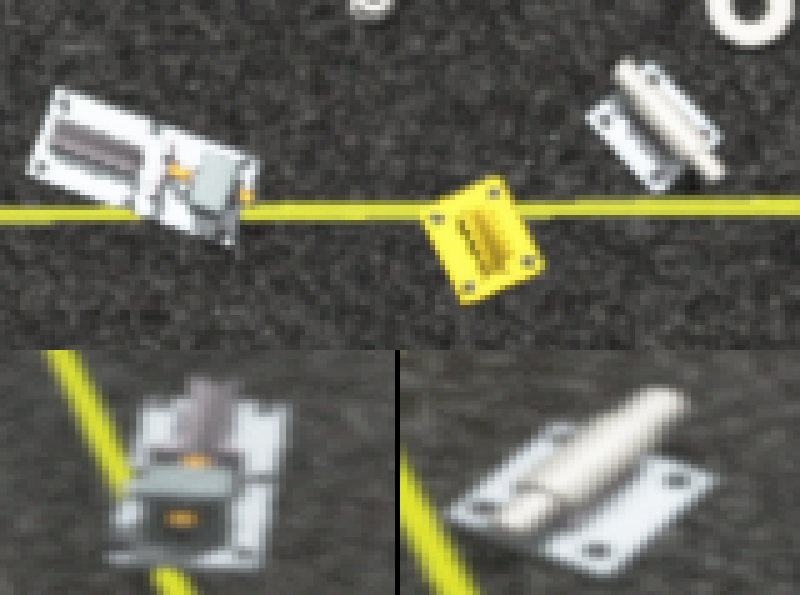

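The loose steel shaft on the aluminium rest is the target: crop ends at (626,68) and (716,172), about (427,213) in the full image. The yellow stand at (485,240) has no shaft and is left alone. The fixture's channel is on the left of its crop and the plunger on the right, so it pushes towards -y. Next I move above the shaft for a close look.

```bash
python3 -m crank '[{"x":0.02,"y":-0.006,"turn":-0.03},{"x":0.06,"y":-0.02,"turn":-0.08},{"x":0.105,"y":-0.033,"turn":-0.13},{"x":0.15,"y":-0.047,"turn":-0.18},{"x":0.195,"y":-0.061,"turn":-0.23},{"x":0.24,"y":-0.075,"turn":-0.28},{"x":0.285,"y":-0.09,"turn":-0.33},{"x":0.325,"y":-0.102,"turn":-0.38},{"x":0.355,"y":-0.112,"turn":-0.42},{"x":0.375,"y":-0.118,"turn":-0.445},{"x":0.383,"y":-0.121,"turn":-0.447},{"x":0.383,"y":-0.121,"turn":-0.447}]' 0.087
python3 - <<'E'
from cell import env, imaging
import cv2
o=env.get_obs();print(o['tool_pos'],o['tool_rot'],o['qpos']);print(imaging.get_calibration("wrist"))
cv2.imwrite("pics/w1.png",imaging.read_camera("wrist")[:,:,::-1])
E
```

```text
[ 0.17249516 -0.62620564  0.24058184] [-1.79901108e+02  5.83111539e-03  1.54068309e+01] [75.40301253 18.43398709 -4.01597399 83.16773526  1.29542657 78.5424295
 -3.26025719]
{'camera_matrix': array([[342.22120451,   0.        , 283.22032961],
       [  0.        , 342.22120451, 203.98361775],
       [  0.        ,   0.        ,   1.        ]]), 'position': array([ 0.24105983, -0.60799473,  0.38273718]), 'attitude': array([-15.00753913,   0.07986248, -74.63062379])}invalid input
```

View pics/w1.png

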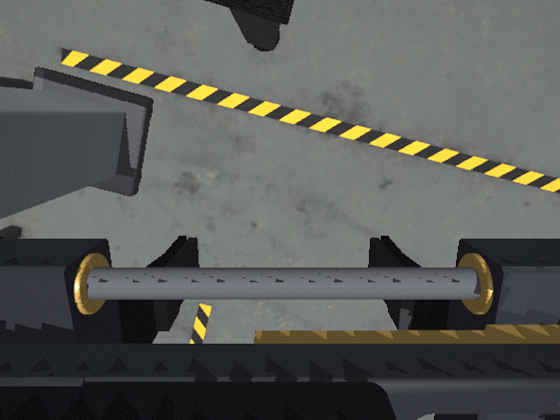

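Rejected as invalid, probably because each row needs all four keys. The arm hasn't moved: this wrist view shows only the floor. I'll resend it complete.

```bash
python3 -m crank '[{"x":0.02,"y":-0.006,"z":0,"turn":-0.03},{"x":0.06,"y":-0.02,"z":0,"turn":-0.08},{"x":0.105,"y":-0.033,"z":0,"turn":-0.13},{"x":0.15,"y":-0.047,"z":0,"turn":-0.18},{"x":0.195,"y":-0.061,"z":0,"turn":-0.23},{"x":0.24,"y":-0.075,"z":0,"turn":-0.28},{"x":0.285,"y":-0.09,"z":0,"turn":-0.33},{"x":0.325,"y":-0.102,"z":0,"turn":-0.38},{"x":0.355,"y":-0.112,"z":0,"turn":-0.42},{"x":0.375,"y":-0.118,"z":0,"turn":-0.445},{"x":0.383,"y":-0.121,"z":0,"turn":-0.447},{"x":0.383,"y":-0.121,"z":0,"turn":-0.447}]' 0.087 20
python3 - <<'E'
from cell import env, imaging
import cv2
o=env.get_obs();print(o['tool_pos'],o['tool_rot'],o['qpos']);print(imaging.get_calibration("wrist"))
cv2.imwrite("pics/w2.png",imaging.read_camera("wrist")[:,:,::-1])
E
```

```text
time_s: 1.65
tool_pos: [0.5093, -0.4088, 0.2414]
tool_rot: [-180.0, 0.0, 41.0]
force: [-0.9, -1.1, -0.5]
grip_width: 0.087
grasp_force: 0.0
[ 0.50930596 -0.40879594  0.24142105] [-1.79988003e+02  3.98444902e-02  4.09665645e+01] [ 50.92125849  19.83819929 -18.80892316  82.13918743   6.43332314
  79.09528679 -17.10150488]
{'camera_matrix': array([[342.22120451,   0.        , 283.22032961],
       [  0.        , 342.22120451, 203.98361775],
       [  0.        ,   0.        ,   1.        ]]), 'position': array([ 0.56315225, -0.36271136,  0.38352988]), 'attitude': array([-1.50515986e+01, -9.12877973e-03, -4.90644047e+01])}
```

View pics/w2.png

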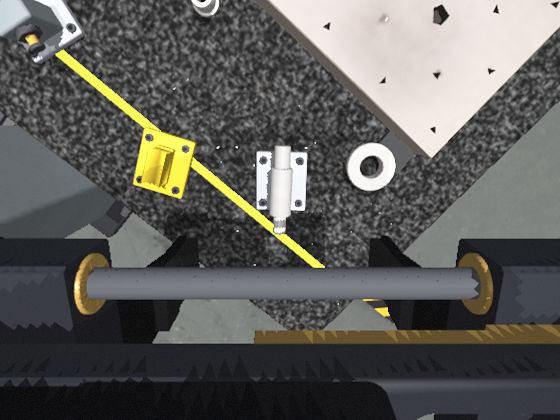

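Wrist view: the shaft runs from (283,147), the wider end, to (279,232), the narrower end. The 22 mm middle spans rows 168 to 215. So the thin end points back towards the robot, about yaw -139°. I'll measure it by fitting edges, and I'll look at the fixture afterwards.

```bash
python3 - <<'E'
from cell import env, imaging
import cv2,numpy as np
from h import *
c=imaging.get_calibration("wrist");o=env.get_obs()
g=cv2.imread("pics/w2.png",0).astype(int)
for r in range(142,240,4): print(r,' '.join(map(str,g[r,260:306:2])))
a=ray(c,(283,146),.053);b=ray(c,(279.3,232),.045);print(a,b,np.linalg.norm(a-b),np.degrees(np.arctan2(*(a-b)[1::-1])))
print(proj(c,o['tool_pos']),proj(c,[*o['tool_pos'][:2],.056]))
E
```

```text
142 74 74 68 63 61 85 74 62 69 92 86 96 70 38 38 45 32 44 48 65 90 100 97
146 84 51 57 53 77 76 46 78 178 198 205 192 193 187 172 138 32 46 49 44 36 39 40
150 78 84 74 73 70 64 72 102 194 226 238 249 246 237 227 165 39 72 101 51 30 58 72
154 249 250 250 250 251 250 120 124 196 230 239 249 246 237 222 218 251 248 249 251 250 249 251
158 109 98 100 141 254 196 121 127 202 230 242 250 247 237 221 221 251 250 195 102 114 152 254
162 86 93 91 169 252 199 124 128 205 229 240 248 244 235 217 223 251 251 89 91 66 99 254
166 247 248 247 248 250 196 117 132 207 229 238 247 242 234 217 209 251 247 249 253 253 251 251
170 246 246 246 249 252 111 174 211 228 235 236 240 234 227 231 222 195 248 249 249 249 248 250
174 245 245 246 249 117 125 176 213 226 237 246 248 246 240 233 211 211 247 248 249 248 248 249
178 245 244 246 246 115 123 182 217 230 238 246 248 246 241 234 211 220 246 248 248 248 247 250
182 245 244 246 251 113 125 187 216 228 239 247 247 244 239 231 211 222 245 248 247 248 248 249
186 243 244 246 244 119 123 190 220 233 241 248 247 245 240 228 204 233 245 248 247 247 247 250
190 24
[... 613 characters left out ...]
232 217 159 52 46 42 53 44 52 57
218 231 231 235 193 24 37 27 197 244 250 255 255 246 54 34 62 54 40 48 35 29 33 28
222 236 231 231 232 235 229 62 146 157 182 180 164 147 42 31 43 60 62 28 43 51 47 36
226 108 99 221 231 231 232 236 135 157 178 173 156 139 37 54 32 34 37 69 53 44 51 37
230 56 32 35 29 159 236 223 227 251 255 255 254 229 40 34 34 45 33 36 56 55 52 61
234 40 29 61 50 33 30 94 224 220 215 168 225 213 141 37 47 37 55 64 53 38 39 62
238 53 50 76 92 68 133 146 106 83 203 234 231 232 232 236 181 20 52 59 53 35 30 29
[ 0.53861238 -0.38401909  0.053     ] [ 0.46800696 -0.439962    0.045     ] 0.09043635900511987 38.39090301370842
[282.10253343 273.31089773] [282.64879409 186.89527621]
```

```bash
python3 - <<'E'
from cell import env, imaging
from h import *
c=imaging.get_calibration("wrist");o=env.get_obs()
a=ray(c,(283.1,144.5),.037);b=ray(c,(279.4,232.5),.051);s=ray(c,(280,216.5),.056)
ax=ray(c,(283,150),.046)-ray(c,(279.5,226),.046);u=ax/np.linalg.norm(ax);yaw=np.degrees(np.arctan2(u[1],u[0]))
m=(a+b)/2;print(np.linalg.norm((a-b)[:2]),yaw, "centre ends",m,"via shoulder",(s+u*.027)[:2])
r=np.radians(o['tool_rot'][2]);d=m-o['tool_pos'];print("shift tool",d[0]*np.cos(r)+d[1]*np.sin(r),d[0]*np.sin(r)-d[1]*np.cos(r),o['tool_pos'][2]-.045,"turn",np.radians(o['tool_rot'][2]-yaw))
E
```

```text
0.08842818224523667 38.20467697026495 centre ends [ 0.5039901  -0.41157838  0.044     ] via shoulder [ 0.50521398 -0.41059139]
shift tool -0.004885133443554995 -0.0014674492936589995 0.19644892036197809 turn 0.04711074427264045
```

```bash
python3 -m crank '[{"x":-0.002,"y":-0.001,"z":0.02,"turn":0.02},{"x":-0.004,"y":-0.0015,"z":0.05,"turn":0.048},{"x":-0.004,"y":-0.0015,"z":0.08,"turn":0.048},{"x":-0.004,"y":-0.0015,"z":0.11,"turn":0.048},{"x":-0.004,"y":-0.0015,"z":0.135,"turn":0.048},{"x":-0.004,"y":-0.0015,"z":0.16,"turn":0.048},{"x":-0.004,"y":-0.0015,"z":0.18,"turn":0.048},{"x":-0.004,"y":-0.0015,"z":0.19,"turn":0.048},{"x":-0.004,"y":-0.0015,"z":0.196,"turn":0.048},{"x":-0.004,"y":-0.0015,"z":0.196,"turn":0.048},{"x":-0.004,"y":-0.0015,"z":0.196,"turn":0.048}]' 0.05 20 &&
python3 -m crank '[{"x":0,"y":0,"z":0,"turn":0},{"x":0,"y":0,"z":0,"turn":0},{"x":0,"y":0,"z":0,"turn":0},{"x":0,"y":0,"z":0,"turn":0},{"x":0,"y":0,"z":0,"turn":0},{"x":0,"y":0,"z":0,"turn":0}]' 0.01 30
```

```text
time_s: 3.08
tool_pos: [0.5063, -0.4102, 0.0465]
tool_rot: [179.9, -0.0, 38.3]
force: [0.1, 0.1, 0.0]
grip_width: 0.0498
grasp_force: 0.0
time_s: 3.82
tool_pos: [0.5052, -0.4091, 0.0455]
tool_rot: [-179.9, 0.0, 38.3]
force: [-3.6, 3.2, 4.9]
grip_width: 0.0206
grasp_force: 30.0
```

```bash
python3 -m crank '[{"x":0,"y":0,"z":-0.01,"turn":0},{"x":0,"y":0,"z":-0.03,"turn":0},{"x":0,"y":0,"z":-0.055,"turn":0},{"x":0,"y":0,"z":-0.085,"turn":0},{"x":0,"y":0,"z":-0.115,"turn":0},{"x":0,"y":0,"z":-0.14,"turn":0},{"x":0,"y":0,"z":-0.155,"turn":0},{"x":0,"y":0,"z":-0.155,"turn":0}]'
python3 - <<'E'
from cell import env, imaging
from h import *
c=imaging.get_calibration("top");o=env.get_obs()
C=[ray(c,(295+x/5,190+y/5),.01) for x,y in((55,92),(30,178),(238,246),(258,158))]
m=sum(C)/4;u=(C[2]+C[3]-C[0]-C[1]);L=np.linalg.norm(u)/2;u/=2*L;yaw=np.degrees(np.arctan2(u[1],u[0]))
print(m,L,yaw)
t=m+.045*u;r=np.radians(o['tool_rot'][2]);d=t-o['tool_pos']
print(o['tool_pos'],o['tool_rot'],o['grasp_force'],o['grip_width'],o['force'])
print("shift",d[0]*np.cos(r)+d[1]*np.sin(r),d[0]*np.sin(r)-d[1]*np.cos(r),"turn",np.radians(o['tool_rot'][2]-(yaw+180)))
E
```

```text
time_s: 4.82
tool_pos: [0.5065, -0.4104, 0.2024]
tool_rot: [179.8, -0.0, 38.3]
force: [0.0, -1.0, -3.3]
grip_width: 0.0206
grasp_force: 29.9
[ 0.48357847 -0.08854821  0.01      ] 0.1399820041045381 -109.25092740800858
[ 0.50648027 -0.41039956  0.20241075] [ 1.79803504e+02 -3.41406771e-02  3.82588646e+01] 29.935228913500183 0.02060134488444564 [ 0.01918073 -0.98615214 -3.28179201]
shift 0.1433555999322518 -0.24273363587973285 turn -0.5670611033420032
```

```bash
python3 -m crank '[{"x":0.007,"y":-0.012,"z":0,"turn":-0.03},{"x":0.02,"y":-0.034,"z":0,"turn":-0.08},{"x":0.036,"y":-0.061,"z":0,"turn":-0.14},{"x":0.052,"y":-0.088,"z":0,"turn":-0.21},{"x":0.068,"y":-0.115,"z":0,"turn":-0.28},{"x":0.084,"y":-0.142,"z":0,"turn":-0.35},{"x":0.1,"y":-0.17,"z":0,"turn":-0.41},{"x":0.116,"y":-0.197,"z":0,"turn":-0.47},{"x":0.13,"y":-0.22,"z":0,"turn":-0.52},{"x":0.139,"y":-0.235,"z":0,"turn":-0.55},{"x":0.143,"y":-0.242,"z":0,"turn":-0.567},{"x":0.143,"y":-0.242,"z":0,"turn":-0.567}]'
python3 -m crank '[{"x":0,"y":0,"z":0,"turn":0},{"x":0,"y":0,"z":0,"turn":0}]'
python3 - <<'E'
from cell import env, imaging
import cv2
o=env.get_obs();print(o['tool_pos'],o['tool_rot'],o['qpos'])
import pickle;pickle.dump((imaging.get_calibration("wrist"),o),open("w3.pkl","wb"))
im=imaging.read_camera("wrist")[:,:,::-1];cv2.imwrite("pics/w3.png",im)
cv2.imwrite("pics/w3c.png",cv2.resize(im[20:320,80:480],(800,600),interpolation=3))
E
```

```text
time_s: 6.32
tool_pos: [0.4682, -0.1314, 0.2006]
tool_rot: [180.0, 0.0, 70.8]
force: [-0.7, -0.3, -2.1]
grip_width: 0.0209
grasp_force: 29.9
time_s: 6.58
tool_pos: [0.4681, -0.1321, 0.2005]
tool_rot: [-180.0, 0.0, 70.7]
force: [-0.7, 0.5, -2.4]
grip_width: 0.0207
grasp_force: 29.9
[ 0.46813036 -0.13211487  0.20045175] [-1.79996480e+02  4.61803220e-04  7.06599702e+01] [ 43.58406183   1.21956235 -31.0843699  107.94340663   0.66588037
  71.01684866  -7.05125077]
```

View pics/w3c.png

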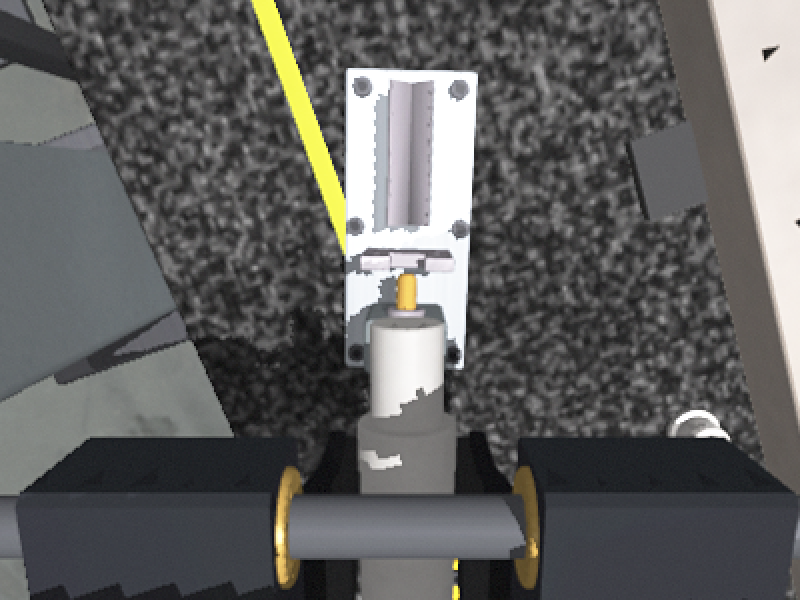

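The crop shows the fixture base corners at (347,70) and (477,72). The channel rims run from (390,82) and (433,82) to (388,225) and (430,225). The stop plate is at row 260, the brass plunger at (406,290), and the held shaft's thick end at (407,322). Next I work out the shift relative to the shaft as seen in the same image.

```bash
python3 - <<'E'
import pickle,cv2
from h import *
c,o=pickle.load(open("w3.pkl","rb"));r=np.radians(o['tool_rot'][2])
def T(px,z):
    p=ray(c,(80+px[0]/2,20+px[1]/2),z)-o['tool_pos'];return np.array([p[0]*np.cos(r)+p[1]*np.sin(r),p[0]*np.sin(r)-p[1]*np.cos(r)])
zs=o['tool_pos'][2]
print("shaft axis",T((407.5,345),zs),T((407.5,430),zs),"thick face low",T((407,320),zs-.008),"step",T((407,417),zs))
for n,p,z in(("rim L far",(390,82),.039),("rim R far",(433,82),.039),("rimL near",(388,225),.039),("rimR near",(430,225),.039),
 ("base UL",(347,70),.01),("base UR",(477,72),.01),("LL",(346,368),.01),("LR",(461,368),.01),("stop",(377,270),.052),("slot L",(391,262),.052),("slot R",(424,262),.052),("tip",(406,276),.045)): print(n,T(p,z))
g=cv2.cvtColor(cv2.imread("pics/w3.png"),cv2.COLOR_BGR2GRAY).astype(int)
for R_ in (65,80,95,110,125): print(R_,g[R_,248:324:1])
E
```

```text
shaft axis [0.03741958 0.0007344 ] [0.01819386 0.00073078] thick face low [0.04127787 0.00063785] step [0.02121898 0.00062171]
rim L far [ 0.11130664 -0.00619214]
rim R far [0.11129685 0.01156643]
rimL near [ 0.05340646 -0.00745658]
rimR near [0.05339541 0.01080991]
base UL [ 0.12024772 -0.02616808]
base UR [0.1193797  0.03242276]
LL [-0.01875673 -0.02988211]
LR [-0.01879521  0.02798246]
stop [ 0.03546306 -0.0119148 ]
slot L [ 0.03882623 -0.0059661 ]
slot R [0.03881759 0.00796295]
tip [0.03201152 0.00035771]
65 [ 84  82  80  63  85 210 255 255 255 120 139 140 130 129 138 150 144 172
 254 255 255 255 255 255 255 255 137 192 212 207 204 200 195 190 189 183
 183 170 137 145 148 153 153 161 166 163 148 164 175 235 255 255 255 255
 255 255 164 128 156 150 132 129 129 131 145 152 201 255 255 255 172 102
 104  95  86  86]
80 [ 74  85  89  75  89 215 255 255 255 255 255 255 255 255 255 255 255 255
 247 183 186 190 191 189 191 173 147 215 210 207 203 199 195 192 187 183
 173 154 132 144 150 153 156 163 168 172 175 161 203 255 255 255 255 255
 255 255 255 255 255 255 255 255 255 255 255 255 25
[... 280 characters left out ...]
55 255 255 255 255 255 255 255 255 255 254  44  51  55
  49  41  39  39]
110 [236 147  75  51 116 239 255 255 255 255 255 255 255 255 255 255 255 255
 255 177 183 189 189 190 183 156 165 197 213 208 202 192 186 177 170 163
 142 115 128 137 141 150 159 168 171 179 169 218 255 255 255 255 255 255
 255 255 255 255 255 255 255 255 255 255 255 255 255 255 101  67  67  64
  62  67  69  57]
125 [232 232 232 233 235 230 255 255 255 255 255 255 255 255 255 255 255 255
 255 174 181 188 189 188 174 149 204 216 207 201 191 184 173 167 162 151
 119 114 123 130 137 147 155 165 175 179 177 228 255 255 255 255 255 255
 255 255 255 255 255 255 255 255 255 255 255 255 255 169  39  44  45  45
  53  60  65  60]
```

```bash
python3 -m crank '[{"x":0.01,"y":0,"z":0,"turn":0.01},{"x":0.03,"y":0.001,"z":0,"turn":0.028},{"x":0.055,"y":0.001,"z":0,"turn":0.028},{"x":0.08,"y":0.002,"z":0,"turn":0.028},{"x":0.092,"y":0.002,"z":0.01,"turn":0.028},{"x":0.095,"y":0.002,"z":0.03,"turn":0.028},{"x":0.095,"y":0.002,"z":0.055,"turn":0.028},{"x":0.095,"y":0.002,"z":0.08,"turn":0.028},{"x":0.095,"y":0.002,"z":0.1,"turn":0.028},{"x":0.095,"y":0.002,"z":0.115,"turn":0.028},{"x":0.095,"y":0.002,"z":0.12,"turn":0.028},{"x":0.095,"y":0.002,"z":0.12,"turn":0.028}]'
python3 - <<'E'
from cell import env, imaging
import cv2,pickle
o=env.get_obs();print(o['tool_pos'],o['tool_rot'])
pickle.dump((imaging.get_calibration("wrist"),o),open("w4.pkl","wb"))
w=imaging.read_camera("wrist")[:,:,::-1]
s=imaging.read_camera("side")[:,:,::-1]
import numpy as np
cv2.imwrite("pics/w4.png",np.hstack([cv2.resize(w[:300,160:400],(480,600),interpolation=3),cv2.resize(s[190:310,236:300],(320,600),interpolation=3)]))
E
```

```text
time_s: 8.12
tool_pos: [0.5014, -0.0423, 0.0805]
tool_rot: [-180.0, 0.0, 69.1]
force: [0.3, -0.2, -2.2]
grip_width: 0.0211
grasp_force: 29.9
[ 0.5013924  -0.04226804  0.08051033] [-1.79993797e+02  3.29319462e-03  6.91389704e+01]
```

View pics/w4.png

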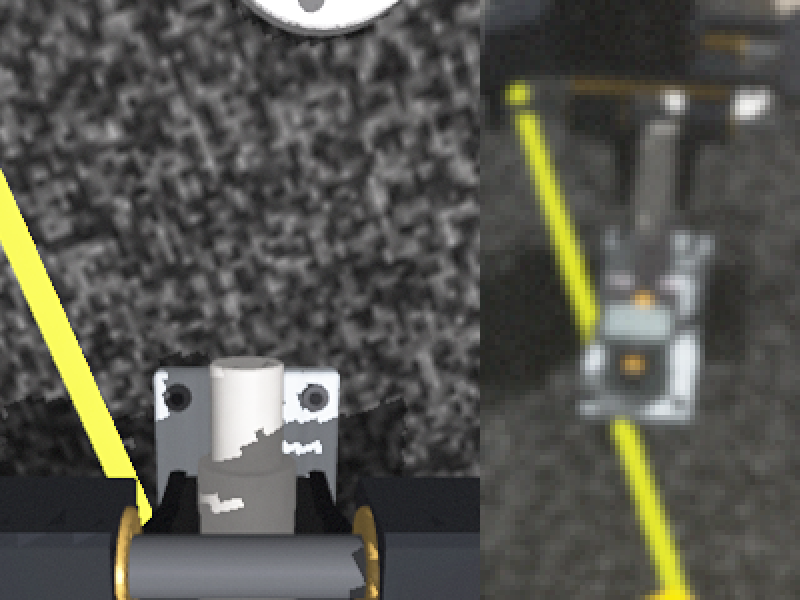

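The wrist view has the shaft (247) centred between the base edges (155 and 338) and bolts, with its far edge at row 370. In the side view the shaft is over the channel, clear of the stop plate. I'll check the longitudinal offset, then lower.

```bash
python3 - <<'E'
import pickle
from h import *
c,o=pickle.load(open("w4.pkl","rb"));r=np.radians(o['tool_rot'][2]);zs=o['tool_pos'][2]
def T(px,z):
    p=ray(c,(160+px[0]/2,px[1]/2),z)-o['tool_pos'];return p[0]*np.cos(r)+p[1]*np.sin(r),p[0]*np.sin(r)-p[1]*np.cos(r)
print(T((155,370),.01),T((338,370),.01),"thick",T((247,357),zs-.008),T((247,458),zs))
E
python3 -m crank '[{"x":0,"y":0,"z":0.006,"turn":0},{"x":0,"y":0,"z":0.014,"turn":0},{"x":0,"y":0,"z":0.022,"turn":0},{"x":0,"y":0,"z":0.028,"turn":0},{"x":0,"y":0,"z":0.031,"turn":0},{"x":0,"y":0,"z":0.032,"turn":0},{"x":0,"y":0,"z":0.032,"turn":0}]'
```

```text
(np.float64(0.025964811966213648), np.float64(-0.028457010488847315)) (np.float64(0.025928527768384897), np.float64(0.029557385127851655)) thick (np.float64(0.04201389463132439), np.float64(0.0006466419818537562)) (np.float64(0.021043043185163993), np.float64(0.0006306556606910235))
time_s: 9.1
tool_pos: [0.5015, -0.0422, 0.0486]
tool_rot: [180.0, 0.0, 69.1]
force: [-0.0, -1.3, -1.7]
grip_width: 0.0209
grasp_force: 29.9
```

```bash
python3 -m crank '[{"x":0,"y":0,"z":0.001,"turn":0},{"x":0,"y":0,"z":0.002,"turn":0},{"x":0,"y":0,"z":0.0025,"turn":0},{"x":0,"y":0,"z":0.003,"turn":0},{"x":0,"y":0,"z":0.003,"turn":0},{"x":0,"y":0,"z":0.003,"turn":0}]'
```

```text
time_s: 9.85
tool_pos: [0.5014, -0.0422, 0.0458]
tool_rot: [180.0, 0.0, 69.1]
force: [-1.0, -0.5, 1.4]
grip_width: 0.0206
grasp_force: 30.0
```

Light contact in the V (about 3 N change in vertical force). Push slowly towards -x with a firmer grip.

```bash
python3 -m crank '[{"x":0,"y":0,"z":0,"turn":0},{"x":-0.002,"y":0,"z":0,"turn":0},{"x":-0.004,"y":0,"z":0,"turn":0},{"x":-0.006,"y":0,"z":0,"turn":0},{"x":-0.008,"y":0,"z":0,"turn":0},{"x":-0.01,"y":0,"z":0,"turn":0},{"x":-0.012,"y":0,"z":0,"turn":0},{"x":-0.014,"y":0,"z":0,"turn":0},{"x":-0.016,"y":0,"z":0,"turn":0},{"x":-0.017,"y":0,"z":0,"turn":0},{"x":-0.018,"y":0,"z":0,"turn":0},{"x":-0.018,"y":0,"z":0,"turn":0}]' 0.01 50
```

```text
time_s: 11.35
tool_pos: [0.4956, -0.0573, 0.0457]
tool_rot: [180.0, -0.1, 69.2]
force: [0.4, 8.5, 2.6]
grip_width: 0.0205
grasp_force: 49.9
```

```bash
python3 -m crank '[{"x":-0.001,"y":0,"z":0,"turn":0},{"x":-0.002,"y":0,"z":0,"turn":0},{"x":-0.003,"y":0,"z":0,"turn":0},{"x":-0.004,"y":0,"z":0,"turn":0},{"x":-0.005,"y":0,"z":0,"turn":0},{"x":-0.005,"y":0,"z":0,"turn":0}]'
python3 -m crank '[{"x":-0.001,"y":0,"z":0,"turn":0},{"x":-0.002,"y":0,"z":0,"turn":0},{"x":-0.002,"y":0,"z":0,"turn":0}]'
python3 -m crank '[{"x":-0.001,"y":0,"z":0,"turn":0},{"x":-0.002,"y":0,"z":0,"turn":0},{"x":-0.002,"y":0,"z":0,"turn":0}]'
```

```text
time_s: 12.1
tool_pos: [0.4941, -0.0613, 0.0457]
tool_rot: [180.0, -0.2, 69.2]
force: [1.0, 7.8, 2.1]
grip_width: 0.0205
grasp_force: 49.9
time_s: 12.48
tool_pos: [0.4935, -0.0629, 0.0457]
tool_rot: [179.9, -0.2, 69.2]
force: [1.6, 9.6, 2.2]
grip_width: 0.0204
grasp_force: 49.9
time_s: 12.85
tool_pos: [0.4929, -0.0645, 0.0457]
tool_rot: [179.9, -0.2, 69.2]
force: [1.4, 10.3, 0.9]
grip_width: 0.0204
grasp_force: 49.9
```

```bash
for i in 1 2 3; do python3 -m crank '[{"x":-0.0005,"y":0,"z":0,"turn":0},{"x":-0.001,"y":0,"z":0,"turn":0},{"x":-0.0015,"y":0,"z":0,"turn":0},{"x":-0.0015,"y":0,"z":0,"turn":0}]' | grep -E "pos|^force"; done
```

```text
tool_pos: [0.4924, -0.0657, 0.0457]
force: [2.5, 12.5, 1.1]
tool_pos: [0.4921, -0.0666, 0.0458]
force: [1.2, 11.4, 0.7]
tool_pos: [0.4919, -0.0669, 0.0458]
force: [3.4, 12.6, 0.7]
```

```bash
for i in 1 2; do python3 -m crank '[{"x":-0.0005,"y":0,"z":0,"turn":0},{"x":-0.001,"y":0,"z":0,"turn":0},{"x":-0.0015,"y":0,"z":0,"turn":0},{"x":-0.0015,"y":0,"z":0,"turn":0}]' | grep -E "pos|rot|^force"; done
python3 - <<'E'
from cell import env, imaging
import cv2,numpy as np
w=imaging.read_camera("wrist")[:,:,::-1]
s=imaging.read_camera("side")[:,:,::-1]
t=imaging.read_camera("top")[:,:,::-1]
cv2.imwrite("pics/w5.png",np.hstack([cv2.resize(w[100:250,200:360],(480,450),interpolation=3),cv2.resize(s[220:280,244:284],(300,450),interpolation=3)]))
o=env.get_obs();print(o['force'],o['wrist_torque'],o['tool_rot'])
E
```

```text
tool_pos: [0.4919, -0.0671, 0.0458]
tool_rot: [179.9, -0.5, 69.3]
force: [4.6, 16.2, 0.2]
tool_pos: [0.4917, -0.0672, 0.0459]
tool_rot: [179.9, -0.6, 69.4]
force: [5.2, 19.0, -0.8]
[ 4.97482866 19.27511369 -0.88723868] [ 4.0459933  -1.21707486 -0.10731651] [179.88290129  -0.56995387  69.38206374]
```

View pics/w5.png

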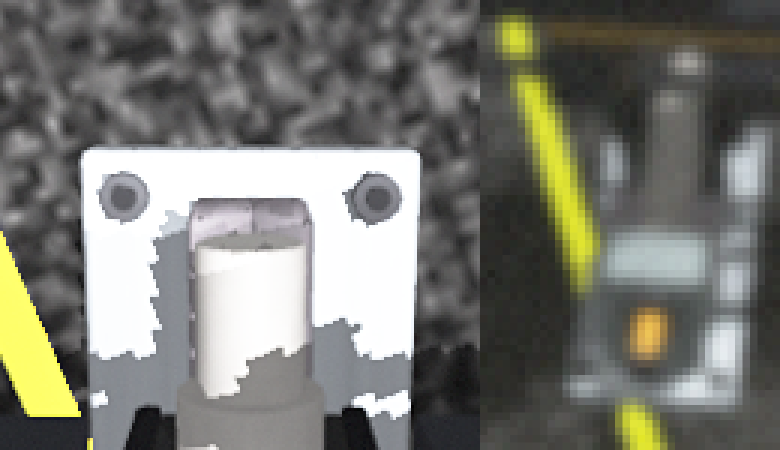

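```bash
python3 - <<'E'
from cell import env, imaging
from h import *
c=imaging.get_calibration("wrist");o=env.get_obs();r=np.radians(69.2)
def T(row,z):
    p=ray(c,(283,100+row/3),z)-o['tool_pos'];return p[0]*np.cos(r)+p[1]*np.sin(r)
print("base end",T(148,.01),"channel end rim",T(200,.039),"V bottom",T(200,.03),"face up/mid/low",T(248,.053),T(240,.045),T(234,.039),"step",T(380,.056),T(392,.053))
E
```

```text
base end 0.05228379538621543 channel end rim 0.047458179428417346 V bottom 0.046156735645348924 face up/mid/low 0.04300395673911676 0.04261998013677479 0.04241323847026983 step 0.025357419708452705 0.022611924401419355
```

The shaft face sits at about x = -61 mm in the fixture, where -62 is expected at home. The tool has stopped and the reaction has risen to 20 N against the 9 N spring, so the shoulder is seated. Settle and hand in.

```bash
python3 -m crank '[{"x":-0.0005,"y":0,"z":0,"turn":0},{"x":-0.0005,"y":0,"z":0,"turn":0},{"x":-0.0005,"y":0,"z":0,"turn":0},{"x":-0.0005,"y":0,"z":0,"turn":0}]' && python3 -c "
from cell import env
print(env.sign_off())"
```

```text
time_s: 16.0
tool_pos: [0.4917, -0.0672, 0.0459]
tool_rot: [179.9, -0.6, 69.4]
force: [5.3, 20.6, -1.2]
grip_width: 0.0204
grasp_force: 49.9
the job is handed in; nothing more can be done
None
```

I handed the job in at 16.0 s, still gripping the shaft at 50 N and pushing it along the channel with about 21 N. The shoulder looks seated on the stop plate with the plunger driven back, but the sign-off gave no verdict.

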